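# Nest the seed pans with their handles fanned

### The arm

A 6-joint arm with a two-finger parallel gripper is mounted at the origin on the work surface. World frame = base frame: x ahead of the robot, y to its left, z up, the work surface at z = 0. Lengths are in mm, angles in rad, forces in N, time in s.
With the tool pointing down it reaches from about 350 to 975 mm from the base axis. Payload 7.1 kg.
Tool frame: the origin (TCP) lies at the centre of the arm's flange, where the gripper is bolted on; the fingertips stand 182 mm ahead of it and the grasp point (between the pads) lies 163 mm ahead of it; z points along the fingers, y is the line along which they close (so a half turn about z gives the same grasp; the last joint's range is limited). The gripper opens to 88 mm and grips with 3 to 60 N. Pads are 20 mm wide; open, the fingers measure 115 mm over their backs; the gripper's body (75 mm by 178 mm) begins 61 mm behind the grasp point.
Start: joints at [1.2, 0.423, 1.63, -0, 1.089, -0.019], TCP at [215.336, 586.717, 404.675] pointing down, gripper open.
Joint ranges: [-3, 3], [-0.9, 2.11], [0.09, 2.58], [-1.31, 4.45], [0.11, 2.69], [-2.54, 2.54]. Speed limits (rad/s): [2.39, 2.39, 3.01, 3.14, 3.14, 3.14].

### API

Orientations are given as a rotation vector (axis times angle).
In Python, from workcell import readout, get_image, ctrl gives the robot as it stands.
- The arm moves only by the tool step_arm, never from a script. Its argument "targets" is a list that holds one entry, the list of rows, each a list of 7 numbers: the shift along the world's x, y, z as a fraction of full scale, then the turn, a rotation vector about the world's x, y, z as a fraction of full scale, then the opening, from 0 (shut) to 1 (fully open). In form: [[[dx, dy, dz, wx, wy, wz, claw], ...]]. A call has exactly 5 rows; each row shifts and turns the commanded pose from where the row before left it; what a row does not reach is not made up. Full scale, the value 1, is 0.05 m for a shift and 4 degrees for a turn. A row lasts 1/8 s, in which the tool goes at most 62.5 mm and 10.7 degrees, less where a joint would pass 70% of its speed; a pose out of reach is approached as far as the arm can. A call with a number of a shift or a turn outside -1 to 1 is refused whole. A call with a gripper value outside its range is refused whole. The fingers move at their own pace and stop on an object; the grip force is fixed at half the most. Time passes only in rows, so rows that do not move let the fingers close, or fill a call up. It gives the time, the measured TCP pose, the force, the opening and the grip force at its end, in the units of the state.
- readout.get_obs(): the state, without advancing time (a new reading comes with each control period).
- get_image(name): name is "scene" or "top" or "wrist"; returns a dict with "pixels" (400x640x3 uint8, red, green, blue), "intrinsics" (3x3 intrinsics, pixels), "extrinsics" (4x4, takes a point from world to camera coordinates). Camera axes: x right, y down, z forward; pixel columns grow to the right and rows downward; lengths in mm; the calibration is good to about 2 mm. A picture is of the moment at which its call begins. There is no depth.
- ctrl.close_job(): hands the job in; it is judged then, once.
The state is a dict: "t": time; "qpos": joint angles; "qvel": joint speeds; "joint_torque": joint torques, N m; "ee_pos": TCP position; "orientation": TCP orientation; "ft_force": force on the tool from outside, world axes, zero at the start; "moment": the same for the moment, N m; "width": finger opening in mm; "grasp_force": force on a finger pad.
Only numpy, scipy, OpenCV 4.12 (cv2) and the standard library are available. Lean on these libraries where they do the work, as an engineer would, in place of code of your own. Each camera call takes 0.05 s, during which the arm holds its last target. There are 200 camera calls.

### The job

Tidy away the three aluminium seed pans on the bench: leave the large one where it stands, set the middle one fully down inside it and the small one, whose handle is stuck under the low shelf, fully down inside the middle one. Fan the handles to one side like a hand of cards, large, middle, small, with about 40 degrees from each to the next, so that no handle lies over another. Lower the pans in gently rather than dropping them, and leave the other things on the bench where they are.

Things in the scene. Friction and masses are not known exactly. Their poses are not given: they have to be found in the camera images.
- large_center (a point): large pan, about 340 g, 132 mm across its foot, 152 across the outside of its rim, 66 tall; point on its axis, 33 mm above its underside. All three pans: bare aluminium, wall and base 4 mm, sides leaning out 0.12 mm per mm of height, rolled rim 8 mm thick and 6 tall. Axes: z up out of the mouth, x towards the handle.
- large_handle (a point): point 112 mm out from the large pan's axis on its handle, a level bar 14 mm wide, 12 tall, from 70 to 155 mm out; bar centre 50 mm above the underside.
- middle_center (a point): middle pan, about 220 g, 112 mm across its foot, 128 across the outside of its rim, 50 tall; point on its axis, 25 mm above its underside. Seated in the large pan its underside is 4 mm above the large's and its rim 12 mm below the large's rim, with about 4 mm of play all round.
- middle_handle (a point): point 112 mm out from the middle pan's axis on its handle, a level bar 14 mm wide, 12 tall, from 58 to 150 mm out; bar centre 76 mm above the underside. A 4 mm thick strap rises from the rim to the bar. Seated, the bar passes 8 mm over the large's rim.
- small_center (a point): small pan, about 150 g, 92 mm across its foot, 104 across the outside of its rim, 34 tall; point on its axis, 17 mm above its underside. At first the shelf's edge overhangs its far rim: only the near rim can be reached. Seated in the middle pan its underside is 4 mm above the middle's, its rim 12 mm below the middle's rim with about 4 mm of play all round, too little for a finger.
- small_handle (a point): point 112 mm out from the small pan's axis on its handle, a level bar 14 mm wide, 12 tall, from 46 to 146 mm out; bar centre 74 mm above the underside. Starts hidden under the shelf. Strap as on the middle pan. Seated, the bar passes 10 mm over the large's rim.
- shelf_edge (a point): middle of the lower front edge of a fixed low wooden shelf at the back, loaded with jars: 460 mm wide (along its y), 160 deep (along its x, away from the robot); underside 95 mm above the bench, board top at 113, jar tops at 193; open below between its end boards, which stand 211 to 229 mm either side of its middle.
- jar: glass seed jar with a lid, 68 mm across, 120 tall, standing between the pans; origin under its middle
- pot: tiny lidded glass pot, 36 mm across, 45 tall, at the back right, just beyond the pans; origin under its middle
- bottle: white plastic bottle, 66 mm across, 190 tall, at the left side; origin under its middle
- tray: empty white plastic tray 160 (x) by 110 (y) by 40 mm, at the right side; origin under its middle
- dish: shallow steel dish, 80 mm across, 28 tall, at the back left; origin under its middle
- spatula: spatula 180 mm long lying flat (under 30 mm tall) at the back right; origin under its middle, x along it

How it is judged:
By the outcome, as a careful person would: the job done as asked, in the order asked, and still so for the second after the job is handed in, with the robot touching nothing.
It also fails if it takes over 72 s, if anything falls off the work surface, if the arm or the gripper's body presses on something with over 40 N, if the wrist force passes 120 N, or if a joint passes its speed limit or range.

## Working session

There is one attempt and no reset: what is moved stays moved. The work goes in short steps, Python scripts to look and compute and a tool call to move; the robot and the scene stay as the last step left them, time stands still between calls to the robot, and variables do not carry over. Pictures are saved under pics/ and viewed, at most 10 in all, crops included, and the job is handed in when it is done.

Besides the shell and the picture viewer there is one more tool, called after "Request:" by a JSON object that holds its "op" and its "data", one argument or row to a line. step_arm: Moves the arm, as the interface text tells. Shift numbers are shares of 0.05 m and turn numbers shares of 4 degrees, none past 1 either way. Its arguments: {"type":"object","properties":{"targets":{"type":"array"}},"required":["targets"]}

```bash
mkdir -p pics; ls; cat > h.py <<'E'
import numpy as np, cv2
from workcell import readout, get_image, ctrl
def grab(n,f=None):
    d=get_image(n); 
    if f: cv2.imwrite('pics/'+f,d['pixels'][:,:,::-1])
    return d
def ray(d,u,v,z):
    K=np.array(d['intrinsics']);T=np.array(d['extrinsics']);R=T[:3,:3];c=-R.T@T[:3,3]
    r=R.T@np.linalg.solve(K,[u,v,1.]); return c+r*(z-c[2])/r[2]
def proj(d,p):
    K=np.array(d['intrinsics']);T=np.array(d['extrinsics']);q=K@(T[:3,:3]@np.array(p,float)+T[:3,3]);return q[:2]/q[2]
E
python3 - <<'E'
from h import *
import pickle
D={n:grab(n,n+'0.png') for n in('top','scene')}
pickle.dump(D,open('d0.pkl','wb'))
for n in D: T=D[n]['extrinsics'];print(n,-T[:3,:3].T@T[:3,3])
a=np.vstack([D['top']['pixels'],]);cv2.imwrite('pics/top0.png',a[:,:,::-1])
print(readout.get_obs())
E
```

```text
pics
top [ 254.14768976   10.34137177 1388.02044389]
scene [1406.0155601  -632.29874498  944.76033217]
{'t': 0.1, 'qpos': array([ 1.20001567e+00,  4.23799908e-01,  1.63061876e+00,  1.87802274e-05,
        1.08860440e+00, -1.89998820e-02]), 'qvel': array([ 9.15466598e-06, -1.73709555e-04, -1.26857298e-03,  1.49619764e-03,
       -1.28336991e-04,  2.20818790e-03]), 'joint_torque': array([ 5.46909769e-05, -5.45613277e+01, -2.74326146e+01,  6.45286543e-02,
        1.88074593e-02, -4.27297186e-05]), 'ee_pos': array([215.23806005, 586.49827882, 403.95505584]), 'orientation': array([-5.49693156e-01, -3.09282946e+00,  2.19907687e-03]), 'ft_force': array([ 0.96911489,  0.13268453, -0.24324376]), 'moment': array([-0.0132336 , -0.04240566,  0.04287386]), 'grasp_force': 0.0, 'width': 87.93224297892517}
```

View pics/top0.png

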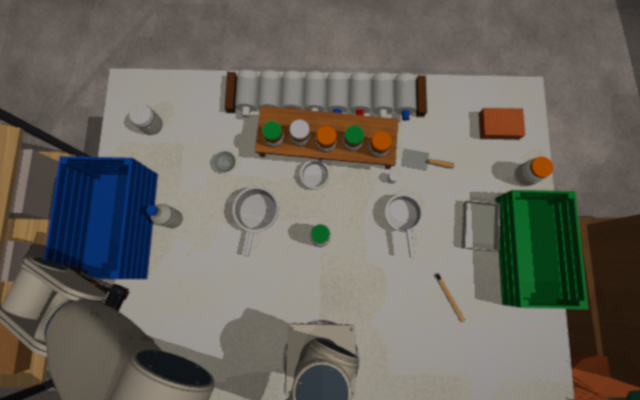

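View pics/scene0.png

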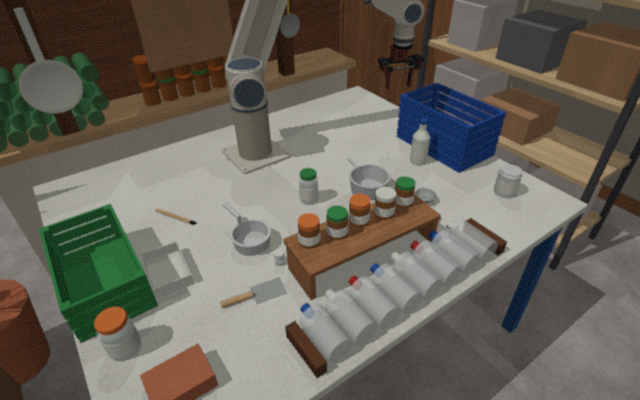

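The top view shows the large pan at (255,209) with its handle to (248,252), the jar at (320,234), and the small pan at (313,174) against the shelf. The middle pan is at (403,212) with its handle to (410,255), and the pot is at (392,177). In the scene view the small pan is behind the shelf.

```bash
python3 - <<'E'
from h import *
import pickle
D=pickle.load(open('d0.pkl','rb'));d=D['top']
c=d['pixels'][130:275,225:425];cv2.imwrite('pics/c0.png',cv2.resize(c,None,fx=4,fy=4,interpolation=cv2.INTER_CUBIC)[:,:,::-1])
print(d['intrinsics'])
for n,u,v,z in[('L',255,209,66),('Lh',248,252,50),('M',403,212,50),('Mh',410,255,76),('S',313,174,34),('jar',320,234,120),('shl',258,152,113),('shr',395,163,113),('pot',392,177,45),('dish',223,161,28)]:print(n,ray(d,u,v,z).round())
E
```

```text
[[409.34136255   0.         320.0860254 ]
 [  0.         409.34136255 194.19066613]
 [  0.           0.           1.        ]]
L [471. 224.  66.]
Lh [332. 242.  50.]
M [ 474. -264.   50.]
Mh [ 332. -278.   76.]
S [601.  38.  34.]
jar [388.  10. 120.]
shl [651. 216. 113.]
shr [ 623. -228.  113.]
pot [ 594. -230.   45.]
dish [642. 349.  28.]
```

View pics/c0.png

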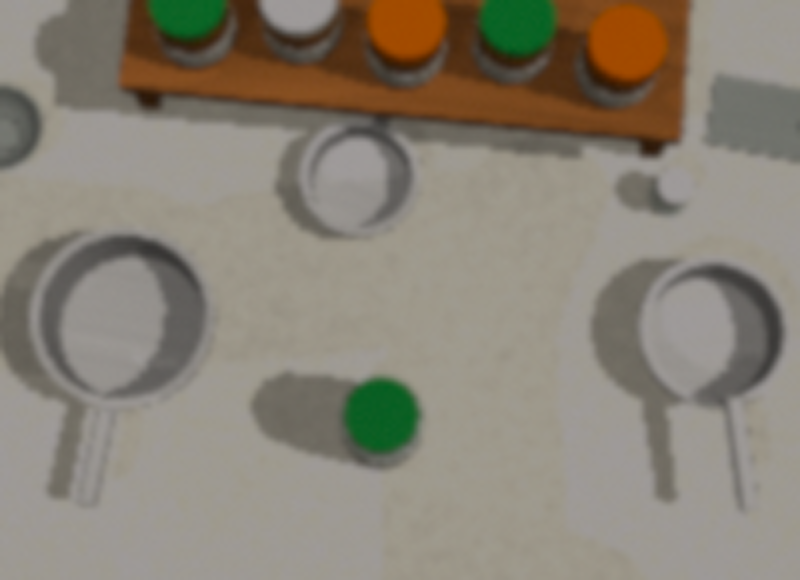

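Request:
{"op": "step_arm", "data": {
  "targets": [
    [[0.5, -0.9, 0, 0, 0, 1, 1], [0.5, -0.9, 0, 0, 0, 1, 1], [0.5, -0.9, 0, 0, 0, 1, 1], [0.5, -0.9, 0, 0, 0, 1, 1], [0.5, -0.9, 0, 0, 0, 1, 1]]
  ]
}}

```text
t: 0.72
ee_pos: [340.8, 360.2, 404.5]
orientation: [-0.0, -3.141, 0.0]
ft_force: [1.2, -0.0, -0.4]
width: 87.8
grasp_force: 0.0
```

Request:
{"op": "step_arm", "data": {
  "targets": [
    [[0.5, -0.9, 0, 0, 0, 1, 1], [0.4, -0.9, 0, 0, 0, 0.5, 1], [0.2, -0.9, 0, 0, 0, 0, 1], [0, 0, 0, 0, 0, 0, 1], [0, 0, 0, 0, 0, 0, 1]]
  ]
}}

```text
t: 1.35
ee_pos: [395.4, 226.9, 404.7]
orientation: [-0.159, 3.138, 0.001]
ft_force: [0.6, 0.6, 0.3]
width: 88.2
grasp_force: 0.0
```

```bash
python3 - <<'E'
from h import *
import pickle
w=grab('wrist','w1.png');pickle.dump(w,open('w1.pkl','wb'))
T=w['extrinsics'];print(-T[:3,:3].T@T[:3,3],T[:3,:3]);print(w['intrinsics'],readout.get_obs()['ee_pos'])
d=pickle.load(open('d0.pkl','rb'))['top']
f=lambda a,b,z:ray(d,225+(a+.5)/4-.5,130+(b+.5)/4-.5,z)
for n,a,b,z in[('L',121,317,66),('Lh',87,503,56),('M',712,332,50),('Mh',743,508,82),('S',357,180,34),('Sh',383,125,77),('jar',381,414,120),('shl',120,88,95),('shr',682,142,95)]:print(n,f(a,b,z).round(1))
E
```

```text
[316.66044616 218.63920909 384.72059653] [[-1.00296039e-01  9.94957614e-01  2.27775174e-04]
 [ 9.51984700e-01  9.58976245e-02  2.90738330e-01]
 [ 2.89250472e-01  2.93767414e-02 -9.56802577e-01]]
[[291.68590149   0.         314.53646631]
 [  0.         291.68590149 196.13355161]
 [  0.           0.           1.        ]] [395.29089696 227.32162561 404.69062795]
L [471.5 224.2  66. ]
Lh [320.9 245.3  56. ]
M [ 471.7 -262.3   50. ]
Mh [ 326.3 -277.4   82. ]
S [599.2  34.6  34. ]
Sh [635.8  13.3  77. ]
jar [390.7  10.  120. ]
shl [657.6 230.4  95. ]
shr [ 621.3 -231.7   95. ]
```

View pics/w1.png

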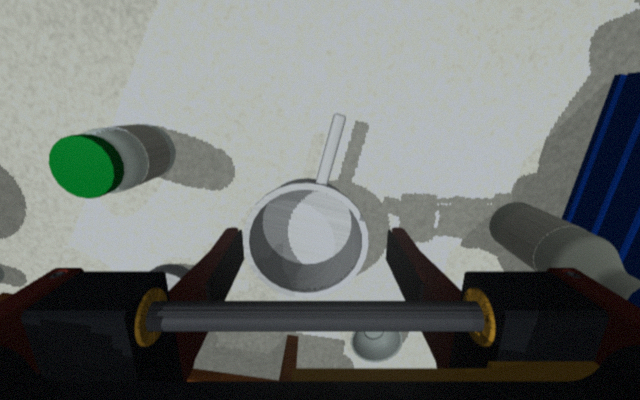

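The wrist view shows the large pan's rim spanning columns 243–369 and rows 182–297. Its handle tip is at (339,115).

```bash
python3 - <<'E'
from h import *
import pickle
w=pickle.load(open('w1.pkl','rb'))
P=np.array([ray(w,u,v,64)[:2] for u,v in[(243,240),(369,240),(305,182),(305,297)]]);print(P.round(1))
A=np.c_[2*P,np.ones(4)];s=np.linalg.lstsq(A,(P**2).sum(1),rcond=None)[0];c=s[:2];print(c,np.sqrt(s[2]+c@c))
t=ray(w,339,116,56)[:2];b=ray(w,325,182,56)[:2];print(t,b,np.degrees(np.arctan2(*(t-c)[::-1])),np.linalg.norm(t-c),np.degrees(np.arctan2(*(t-b)[::-1])))
E
```

```text
[[477.2 148.3]
 [462.  299.3]
 [398.1 216.1]
 [549.5 229.9]]
[473.68311353 224.21241473] 76.01989417310635
[322.7817597  246.06103592] [397.75847949 239.09677333] 171.76154095847315 152.4748531186691 174.6932700886014
```

Request:
{"op": "step_arm", "data": {
  "targets": [
    [[0, -1, 0, 0, 0, 0, 1], [0, -1, 0, 0, 0, 0, 1], [0, -1, 0, 0, 0, 0, 1], [0, -1, 0, 0, 0, 0, 1], [0, -1, 0, 0, 0, 0, 1]]
  ]
}}

```text
t: 2.02
ee_pos: [395.6, -23.7, 404.9]
orientation: [-0.164, 3.137, 0.0]
ft_force: [0.9, 0.5, 0.1]
width: 88.0
grasp_force: 0.0
```

Request:
{"op": "step_arm", "data": {
  "targets": [
    [[0, -1, 0, 0, 0, 0, 0.5], [0, -1, 0, 0, 0, 0, 0.5], [0, -1, 0, 0, 0, 0, 0.5], [0, -1, -0.5, 0, 0, 0, 0.5], [0, -0.9, -0.5, 0, 0, 0, 0.5]]
  ]
}}

```text
t: 2.65
ee_pos: [396.3, -269.3, 354.3]
orientation: [-0.163, 3.136, -0.001]
ft_force: [0.9, 0.8, -0.2]
width: 44.4
grasp_force: 0.0
```

```bash
python3 - <<'E'
from h import *
import pickle
w=grab('wrist','w2.png');pickle.dump(w,open('w2.pkl','wb'))
print(readout.get_obs()['ee_pos'])
E
```

```text
[ 396.12358726 -272.43720737  351.61121982]
```

View pics/w2.png

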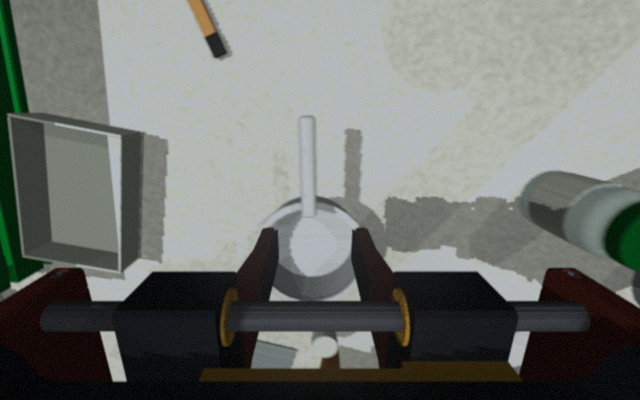

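The wrist view shows the middle pan's handle as a bar from its tip at (307,117) to its inner end at (308,215).

```bash
python3 - <<'E'
from h import *
import pickle
w=pickle.load(open('w2.pkl','rb'))
t=ray(w,307.3,117,82)[:2];b=ray(w,308.2,215,82)[:2];u=(b-t)/np.linalg.norm(b-t)
print(t,b,np.linalg.norm(b-t),np.degrees(np.arctan2(*(-u)[::-1])), 'center',t+150*u,b+58*u,'grasp70',b-12*u)
g=w['pixels'].astype(int)
for v in(130,160,190):print(v,g[v,294:322].sum(1)//3)
E
```

```text
[ 326.13943407 -283.23395191] [ 412.94620034 -274.07726338] 87.28837044162304 -173.9785034391009 center [ 475.31182524 -267.49871396] [ 470.62619159 -267.99297137] grasp70 [ 401.01240904 -275.33608242]
130 [180 176 177 173 168 166 170 171 180 184 184 184 184 181 176 174 174 166
 160 145 147 160 165 181 184 182 180 183]
160 [177 180 184 179 176 169 167 168 176 181 184 184 181 183 180 178 172 168
 161 151 139 145 159 175 182 185 182 181]
190 [180 181 182 180 181 170 166 169 169 176 182 188 182 181 181 185 180 178
 168 159 149 150 161 169 179 178 181 179]
```

Request:
{"op": "step_arm", "data": {
  "targets": [
    [[0.12, -0.13, -0.5, 0, 0, 0, 0.5], [0, 0, -0.7, 0, 0, 0, 0.5], [0, 0, -0.7, 0, 0, 0, 0.5], [0, 0, -0.2, 0, 0, 0, 0.5], [0, 0, 0, 0, 0, 0, 0.5]]
  ]
}}

```text
t: 3.32
ee_pos: [401.9, -274.3, 249.5]
orientation: [0.162, -3.137, -0.001]
ft_force: [0.1, -0.0, 0.0]
width: 44.1
grasp_force: 0.0
```

```bash
python3 - <<'E'
from h import *
w=grab('wrist');c=w['pixels'][80:380,160:480]
s=grab('scene')['pixels'][180:280,190:310]
cv2.imwrite('pics/w3.png',np.hstack([cv2.resize(c,(427,400)),cv2.resize(s,(373,400))])[:,:,::-1])
print(readout.get_obs()['ee_pos'],readout.get_obs()['ft_force'])
E
```

```text
[ 402.05110181 -274.76344678  250.61680297] [0.27261112 0.8253633  0.40975061]
```

View pics/w3.png

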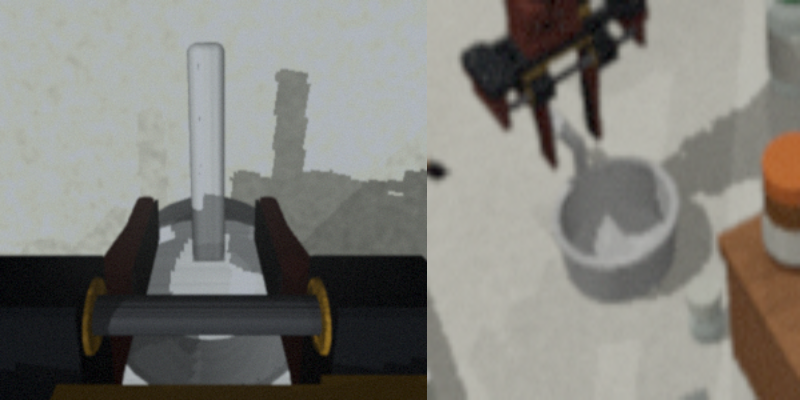

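The handle is centred between the fingers: the bar is at column 207 in the crop and the fingers are at 145 and 270. Next: close and lift.

Request:
{"op": "step_arm", "data": {
  "targets": [
    [[0, 0, 0, 0, 0, 0, 0], [0, 0, 0, 0, 0, 0, 0], [0, 0, 0, 0, 0, 0, 0], [0, 0, 0, 0, 0, 0, 0], [0, 0, 0.1, 0, 0, 0, 0]]
  ]
}}

```text
t: 4.05
ee_pos: [401.0, -274.6, 254.4]
orientation: [0.16, -3.136, -0.001]
ft_force: [-0.0, 0.2, -3.0]
width: 13.6
grasp_force: 29.9
```

Request:
{"op": "step_arm", "data": {
  "targets": [
    [[0, 0, 0.3, 0, 0, 0, 0], [0, 0, 0.3, 0, 0, 0, 0], [0, 0, 0.3, 0, 0, 0, 0], [0, 0, 0, 0, 0, 0, 0], [0, 0, 0, 0, 0, 0, 0]]
  ]
}}

```text
t: 4.68
ee_pos: [401.2, -274.7, 299.7]
orientation: [-0.16, 3.137, -0.0]
ft_force: [0.2, -0.3, -1.5]
width: 13.9
grasp_force: 29.9
```

```bash
python3 - <<'E'
from h import *
w=grab('wrist');c=w['pixels'][80:380,160:480]
s=grab('scene')['pixels'][160:280,190:310]
cv2.imwrite('pics/w4.png',np.hstack([cv2.resize(c,(400,400)),cv2.resize(s,(400,400))])[:,:,::-1])
o=readout.get_obs();print(o['ee_pos'],o['ft_force'],o['moment'])
E
```

```text
[ 401.11242082 -274.62944528  299.27987971] [ 0.06186728 -0.62848111 -2.16628003] [0.05106718 0.13308474 0.02700419]
```

View pics/w4.png

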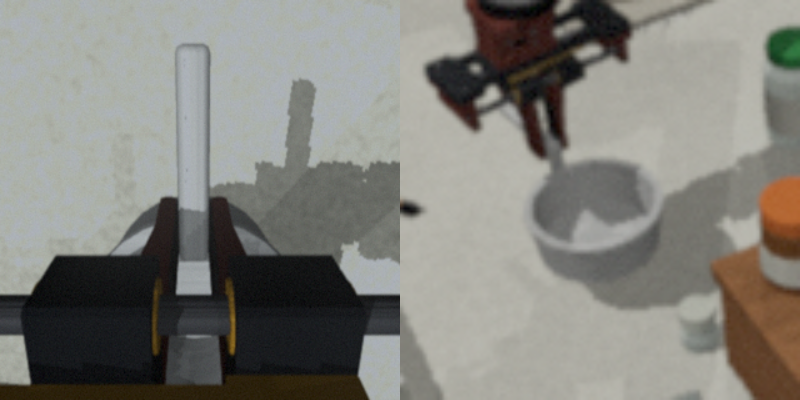

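The pan is held level; its handle tip is at the same place as before.

Request:
{"op": "step_arm", "data": {
  "targets": [
    [[0, 0, 0.6, 0, 0, 0, 0], [0, 0.3, 0.8, 0, 0, 0, 0], [0, 0.6, 0.6, 0, 0, 0.5, 0], [0, 0.8, 0, 0, 0, 1, 0], [0, 0.8, 0, 0, 0, 1, 0]]
  ]
}}

```text
t: 5.4
ee_pos: [401.1, -148.7, 399.6]
orientation: [-0.435, 3.111, 0.0]
ft_force: [-0.3, 0.1, -3.2]
width: 13.3
grasp_force: 30.0
```

Request:
{"op": "step_arm", "data": {
  "targets": [
    [[0, 0.8, 0, 0, 0, 1, 0], [0, 0.8, 0, 0, 0, 1, 0], [0, 0.8, 0, 0, 0, 1, 0], [0, 0.8, 0, 0, 0, 0.5, 0], [0, 0.8, 0, 0, 0, 0.5, 0]]
  ]
}}

```text
t: 6.02
ee_pos: [401.0, 51.5, 399.2]
orientation: [0.863, -3.02, -0.0]
ft_force: [0.2, -0.6, -2.3]
width: 13.5
grasp_force: 30.0
```

Request:
{"op": "step_arm", "data": {
  "targets": [
    [[0.1, 0.8, 0, 0, 0, 0, 0], [0.12, 0.8, 0, 0, 0, 0, 0], [0, 0.6, 0, 0, 0, 0, 0], [0, 0.3, 0, 0, 0, 0, 0], [0, 0, 0, 0, 0, 0, 0]]
  ]
}}

```text
t: 6.65
ee_pos: [412.2, 175.5, 399.3]
orientation: [0.864, -3.019, 0.0]
ft_force: [0.0, -0.2, -3.1]
width: 13.6
grasp_force: 30.0
```

```bash
python3 - <<'E'
from h import *
import pickle
w=grab('wrist','w5.png');pickle.dump(w,open('w5.pkl','wb'));t=grab('top','t5.png');pickle.dump(t,open('t5.pkl','wb'))
c=w['pixels'][80:380,120:520];s=t['pixels'][150:270,200:320]
cv2.imwrite('pics/v5.png',np.hstack([cv2.resize(c,(400,300)),cv2.resize(s,(300,300))])[:,:,::-1])
o=readout.get_obs();print(o['ee_pos'],o['orientation'],o['width'])
E
```

```text
[412.14573004 174.57113059 399.38856926] [ 8.61488579e-01 -3.02018201e+00  5.99834374e-04] 13.503495572908935
```

View pics/v5.png

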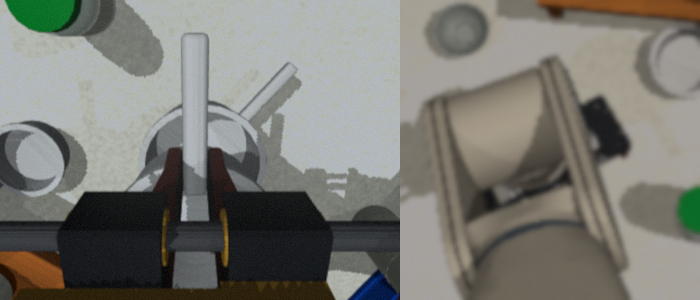

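The view shows the middle handle held with its tip at (315,113) in the full image, over the large pan. The large handle fans off to the right at about 40 degrees.

```bash
python3 - <<'E'
from h import *
import pickle
w=pickle.load(open('w5.pkl','rb'))
t=ray(w,315,113.5,231.3)[:2];b=ray(w,315,272,231.3)[:2];T=np.array([412.15,174.6])
print(t,np.linalg.norm(t-T),150-np.linalg.norm(t-T),np.degrees(np.arctan2(*(t-T)[::-1]))%360,b,np.linalg.norm(b-T)+58)
w=pickle.load(open('w2.pkl','rb'));
for R in(70,74): print(R)
# predicted radial size of M rim from w2: near rim top edge row ~197 (col 308)
print(ray(w,308,197,47)[:2],ray(w,308,299,47)[:2])
E
```

```text
[347.22560731 134.64031645] 76.23616644929368 73.76383355070632 211.6114777946892 [421.75845345 181.06438031] 69.58061270286984
70
74
[ 406.49959787 -275.67640484] [ 529.10742844 -263.83454103]
```

Request:
{"op": "step_arm", "data": {
  "targets": [
    [[0, 0.24, -0.3, 0, 0, 0, 0], [0, 0, -0.6, 0, 0, 0, 0], [0, 0, -0.6, 0, 0, 0, 0], [0, 0, 0, 0, 0, 0, 0], [0, 0, 0, 0, 0, 0, 0]]
  ]
}}

```text
t: 7.38
ee_pos: [412.7, 187.3, 325.0]
orientation: [-0.861, 3.021, 0.0]
ft_force: [0.1, -0.1, -2.0]
width: 13.3
grasp_force: 30.0
```

Request:
{"op": "step_arm", "data": {
  "targets": [
    [[0, 0, -0.2, 0, 0, 0, 0], [0, 0, -0.2, 0, 0, 0, 0], [0, 0, -0.2, 0, 0, 0, 0], [0, 0, -0.2, 0, 0, 0, 0], [0, 0, 0, 0, 0, 0, 0]]
  ]
}}

```text
t: 8.0
ee_pos: [412.0, 187.1, 283.7]
orientation: [0.861, -3.019, 0.0]
ft_force: [-1.0, 0.3, -2.9]
width: 13.6
grasp_force: 30.0
```

```bash
python3 - <<'E'
from h import *
w=grab('wrist');s=grab('scene')
c=w['pixels'][60:380,120:520];s=s['pixels'][130:220,310:430]
cv2.imwrite('pics/v6.png',np.hstack([cv2.resize(c,(400,320)),cv2.resize(s,(400,320))])[:,:,::-1])
o=readout.get_obs();print(o['ee_pos'],o['orientation'],o['ft_force'])
E
```

```text
[412.38210832 187.22824172 284.52157546] [ 8.61646912e-01 -3.02070630e+00  7.71162275e-05] [ 0.36781772  0.13196544 -2.31442315]
```

View pics/v6.png

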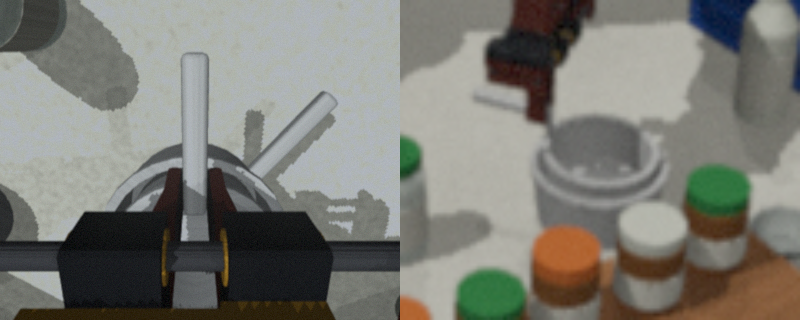

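The middle pan is partly inside the large one, concentric and with no contact force. I'll lower it slowly.

Request:
{"op": "step_arm", "data": {
  "targets": [
    [[0, 0, -0.15, 0, 0, 0, 0], [0, 0, -0.15, 0, 0, 0, 0], [0, 0, -0.15, 0, 0, 0, 0], [0, 0, -0.05, 0, 0, 0, 0], [0, 0, 0, 0, 0, 0, 0]]
  ]
}}

```text
t: 8.72
ee_pos: [412.3, 187.2, 259.4]
orientation: [0.862, -3.021, 0.0]
ft_force: [-0.0, 0.2, -2.1]
width: 14.0
grasp_force: 30.0
```

Request:
{"op": "step_arm", "data": {
  "targets": [
    [[0, 0, -0.03, 0, 0, 0, 0], [0, 0, -0.03, 0, 0, 0, 0], [0, 0, -0.02, 0, 0, 0, 0], [0, 0, 0, 0, 0, 0, 0], [0, 0, 0, 0, 0, 0, 0]]
  ]
}}

```text
t: 9.35
ee_pos: [412.2, 187.1, 255.8]
orientation: [0.862, -3.021, 0.0]
ft_force: [-2.8, -1.3, 2.8]
width: 13.4
grasp_force: 30.0
```

Request:
{"op": "step_arm", "data": {
  "targets": [
    [[-0.035, -0.02, 0, 0, 0, 0, 0], [0, 0, -0.02, 0, 0, 0, 0], [0, 0, 0, 0, 0, 0, 0], [0, 0, 0, 0, 0, 0, 0], [0, 0, 0, 0, 0, 0, 0]]
  ]
}}

```text
t: 9.98
ee_pos: [410.8, 186.3, 254.8]
orientation: [-0.862, 3.02, 0.0]
ft_force: [1.1, 0.7, 0.2]
width: 13.5
grasp_force: 30.0
```

Request:
{"op": "step_arm", "data": {
  "targets": [
    [[0.01, 0.006, -0.02, 0, 0, 0, 0], [0, 0, 0, 0, 0, 0, 0], [0, 0, 0, 0, 0, 0, 0.25], [0, 0, 0, 0, 0, 0, 0.35], [0, 0, 0, 0, 0, 0, 0.35]]
  ]
}}

```text
t: 10.6
ee_pos: [411.0, 186.5, 253.5]
orientation: [0.862, -3.021, 0.0]
ft_force: [0.9, -0.2, 0.6]
width: 30.9
grasp_force: 0.0
```

Request:
{"op": "step_arm", "data": {
  "targets": [
    [[0, 0, 0.3, 0, 0, 0, 0.35], [0, 0, 0.8, 0, 0, 0, 0.35], [0, 0, 1, 0, 0, 0, 0.35], [0, 0, 0.8, 0, 0, 0, 0.35], [0, 0, 0, 0, 0, 0, 0.35]]
  ]
}}

```text
t: 11.22
ee_pos: [411.8, 186.8, 402.4]
orientation: [-0.86, 3.014, 0.001]
ft_force: [-0.2, -0.3, 0.4]
width: 30.5
grasp_force: 0.0
```

```bash
python3 - <<'E'
from h import *
import pickle
w=grab('wrist');s=grab('scene');pickle.dump(w,open('w7.pkl','wb'))
c=w['pixels'][60:380,120:520];s=s['pixels'][130:220,310:430]
cv2.imwrite('pics/v7.png',np.hstack([cv2.resize(c,(400,320)),cv2.resize(s,(400,320))])[:,:,::-1])
o=readout.get_obs();print(o['ee_pos'],o['orientation'],o['ft_force'])
E
```

```text
[410.75201603 186.3957603  399.14929704] [-8.61577137e-01  3.02002630e+00  1.99815832e-04] [ 0.27310142  0.1339384  -0.29682076]
```

View pics/v7.png

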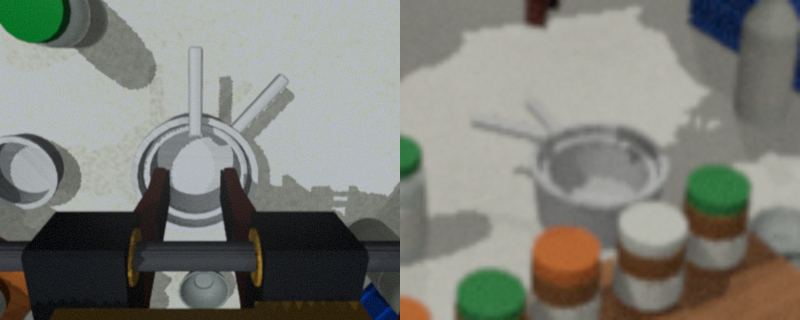

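Seated: the two rims look concentric and level. The large handle's tip is at (402,138) and the middle's runs from (315,107) to (315,197).

```bash
python3 - <<'E'
from h import *
import pickle
w=pickle.load(open('w7.pkl','rb'))
ang=lambda v:np.degrees(np.arctan2(v[1],v[0]))%360
a=ray(w,402,138,56)[:2];b=ray(w,365,188,56)[:2];print('L',a,ang(a-b),ang(a-[472.5,224]))
t=ray(w,315,107,86)[:2];i=ray(w,315,197,86)[:2];u=(i-t)/np.linalg.norm(i-t);print('M',t,i,ang(-u),t+148*u,i+59*u)
P=[(122+130-120+120,0)]
for n,u_,v,z in[('Sright',182,230,34),('Stip',0,0,0)][:1]:print(n,ray(w,u_,v,z))
E
python3 -c "
import cv2;i=cv2.imread('pics/w5.png');print(i.shape)"
```

```text
L [323.55455732 244.17812528] 178.35020214374308 172.28492321504768
M [346.17134993 145.43886279] [423.94460286 193.72173147] 211.83266613763152 [471.91098379 223.50002135] [474.07053798 224.84070684]
Sright [566.98653254  79.45616685  34.        ]
(400, 640, 3)
```

Request:
{"op": "step_arm", "data": {
  "targets": [
    [[0.3, -0.5, 0, 0, 0, -1, 0.35], [0.3, -0.5, 0, 0, 0, -1, 0.35], [0.3, -0.5, 0, 0, 0, -1, 0.35], [0.3, -0.5, 0, 0, 0, -1, 0.35], [0.3, -0.4, 0, 0, 0, -1, 0.35]]
  ]
}}

```text
t: 11.95
ee_pos: [485.9, 65.5, 397.0]
orientation: [0.32, -3.122, 0.0]
ft_force: [1.2, -0.8, 0.0]
width: 30.6
grasp_force: 0.0
```

Request:
{"op": "step_arm", "data": {
  "targets": [
    [[0.2, -0.3, 0, 0, 0, -1, 0.35], [0, 0, 0, 0, 0, -1, 0.35], [0, 0, 0, 0, 0, -1, 0.35], [0, 0, 0, 0, 0, -1, 0.35], [0, 0, 0, 0, 0, -1, 0.35]]
  ]
}}

```text
t: 12.58
ee_pos: [495.5, 51.4, 396.9]
orientation: [-0.227, -3.13, 0.001]
ft_force: [0.6, 0.3, -0.0]
width: 30.7
grasp_force: 0.0
```

Request:
{"op": "step_arm", "data": {
  "targets": [
    [[0, 0, 0, 0, 0, -1, 0.35], [0, 0, 0, 0, 0, -1, 0.35], [0, 0, 0, 0, 0, -1, 0.35], [0, 0, 0, 0, 0, -1, 0.35], [0, 0, 0, 0, 0, 0, 0.35]]
  ]
}}

```text
t: 13.2
ee_pos: [495.6, 51.5, 397.2]
orientation: [-0.656, -3.069, 0.001]
ft_force: [0.2, -0.2, -0.7]
width: 31.0
grasp_force: 0.0
```

```bash
python3 - <<'E'
from h import *
import pickle
w=grab('wrist','w8.png');pickle.dump(w,open('w8.pkl','wb'))
o=readout.get_obs();print(o['ee_pos'],o['orientation'],o['qpos'])
E
```

```text
[495.71148732  51.4926262  397.45320842] [-6.54596827e-01 -3.07012054e+00  1.16179087e-03] [ 7.96268112e-02  2.47420827e-01  1.91081586e+00 -7.11267388e-06
  9.85927250e-01 -1.07102611e+00]
```

View pics/w8.png

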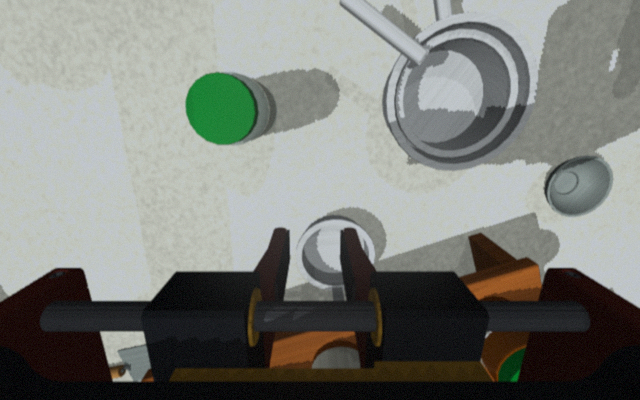

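That was the 11th picture viewed, one over the limit of 10, so I'll work from pixels numerically from here. The view shows the small pan's rim spanning columns 296–377 with its near edge at row 213. Its handle strap is at about (337,292), just in front of the shelf edge.

```bash
python3 - <<'E'
from h import *
import pickle
w=pickle.load(open('w8.pkl','rb'))
ang=lambda v:np.degrees(np.arctan2(v[1],v[0]))
P=np.array([ray(w,u,v,32)[:2] for u,v in[(296,252),(377,252),(336,213)]]);print(P.round(1))
A=np.c_[2*P,np.ones(3)];s=np.linalg.lstsq(A,(P**2).sum(1),rcond=None)[0];c=s[:2];print(c,np.sqrt(s[2]+c@c))
g=w['pixels'].astype(int)
for v in(284,288,291,294,297):print(v,[tuple(x) for x in g[v,318:362:3]])
for z in(50,68,80):h=ray(w,337,292,z)[:2];print(z,h,ang(h-c),np.linalg.norm(h-c))
for d in(55,100):
  print([ (a,proj(w,list(c+d*np.array([np.cos(np.radians(a)),np.sin(np.radians(a))]))+[80]).round()) for a in(-15,-20,-25,-30)])
E
```

```text
[[577.9 -12.6]
 [621.4  84.4]
 [549.3  56.6]]
[598.49024723  36.44764263] 53.15467926186441
284 [(np.int64(185), np.int64(191), np.int64(191)), (np.int64(172), np.int64(176), np.int64(179)), (np.int64(137), np.int64(142), np.int64(142)), (np.int64(102), np.int64(105), np.int64(108)), (np.int64(82), np.int64(84), np.int64(87)), (np.int64(69), np.int64(72), np.int64(70)), (np.int64(72), np.int64(75), np.int64(77)), (np.int64(75), np.int64(81), np.int64(82)), (np.int64(85), np.int64(88), np.int64(89)), (np.int64(27), np.int64(28), np.int64(29)), (np.int64(24), np.int64(22), np.int64(22)), (np.int64(30), np.int64(29), np.int64(26)), (np.int64(31), np.int64(29), np.int64(32)), (np.int64(34), np.int64(24), np.int64(23)), (np.int64(39), np.int64(28), np.int64(26))]
288 [(np.int64(117), np.int64(121), np.int64(117)), (np.int64(152), np.int64(157), np.int64(157)), (np.int64(158), np.int64(160), np.int64(162)), (np.int64(127), np.int64(133), np.int64(135)), (np.int64(118), np.int64(120), np.int64(124)), (np.int64(75), np.int64(75), np.int64(82)), (np.int64(73), np.int64(76), np.int64(75)), (np
[... 2123 characters left out ...]
)), (np.int64(101), np.int64(102), np.int64(94)), (np.int64(15), np.int64(15), np.int64(19)), (np.int64(25), np.int64(24), np.int64(23)), (np.int64(30), np.int64(27), np.int64(28)), (np.int64(27), np.int64(21), np.int64(15)), (np.int64(36), np.int64(21), np.int64(25))]
50 [643.84483787  16.57637514] -23.65973230293795 49.516726097825256
68 [631.72611998  20.27736092] -25.944356824972335 36.9608069143423
80 [623.64697472  22.74468478] -28.5772852061425 28.646675056406153
[(-15, array([346., 310.])), (-20, array([342., 311.])), (-25, array([338., 311.])), (-30, array([334., 311.]))]
[(-15, array([350., 340.])), (-20, array([343., 341.])), (-25, array([336., 341.])), (-30, array([329., 341.]))]
```

Request:
{"op": "step_arm", "data": {
  "targets": [
    [[0.4, -0.1, 0, 0, 0, 1, 0.35], [0.5, -0.1, 0, 0, 0, 1, 0.35], [0.5, -0.1, 0, 0, 0, 1, 0.35], [0.4, 0, 0, 0, 0, 1, 0.35], [0, 0, 0, 0, 0, 0.9, 0.35]]
  ]
}}

```text
t: 13.88
ee_pos: [587.1, 36.4, 397.7]
orientation: [-0.12, -3.139, 0.0]
ft_force: [-0.1, -0.5, -0.4]
width: 30.5
grasp_force: 0.0
```

Request:
{"op": "step_arm", "data": {
  "targets": [
    [[0, 0, -0.6, 0, 0, 0, 0.35], [0, 0, -1, 0, 0, 0, 0.35], [0, 0, -1, 0, 0, 0, 0.35], [0, 0, -0.4, 0, 0, 0, 0.35], [0, 0, 0, 0, 0, 0, 0.35]]
  ]
}}

```text
t: 14.5
ee_pos: [585.7, 36.5, 247.5]
orientation: [-0.124, -3.136, 0.0]
ft_force: [0.5, -0.5, 0.8]
width: 30.8
grasp_force: 0.0
```

```bash
python3 - <<'E'
from h import *
import pickle
o=readout.get_obs();print(o['ee_pos'],o['orientation'],o['ft_force'])
w=grab('wrist','w9.png');pickle.dump(w,open('w9.pkl','wb'))
# near rim brightness profile down the middle columns, expected near-rim pixel for centre (599,36)
c=np.array([599,36.]);n=np.radians(175.5)
p=proj(w,list(c+52*np.array([np.cos(n),np.sin(n)]))+[31]);q=proj(w,list(c+44*np.array([np.cos(n),np.sin(n)]))+[34]);print(p,q)
u=int(p[0]);g=w['pixels'].mean(2);print(int(p[1])-16,g[int(p[1])-16:int(p[1])+24,u].astype(int))
tip=proj(w,[o['ee_pos'][0],o['ee_pos'][1],o['ee_pos'][2]-182]);print('tip px',tip)
E
```

```text
[585.74591937  36.48964388 247.49892077] [-1.23888665e-01 -3.13614061e+00  3.81688060e-04] [ 0.53834982 -0.48943466  0.77759243]
[315.64665822 169.98136413] [315.66132062 182.36929766]
153 [186 182 187 186 185 187 183 186 187 186 185 185 185 186 186 183 186 182
 185 183 181 163 124  95 102 142 177 185 181 185 185 183 181 185 181 175
 171 171 174 172]
tip px [314.93072    243.76197275]
```

Request:
{"op": "step_arm", "data": {
  "targets": [
    [[0, 0, -0.3, 0, 0, 0, 0.35], [0, 0, -0.3, 0, 0, 0, 0.35], [0, 0, -0.2, 0, 0, 0, 0.35], [0, 0, -0.2, 0, 0, 0, 0.35], [0, 0, 0, 0, 0, 0, 0.35]]
  ]
}}

```text
t: 15.18
ee_pos: [585.7, 36.5, 197.7]
orientation: [-0.125, -3.137, 0.0]
ft_force: [0.4, 0.4, -0.4]
width: 30.8
grasp_force: 0.0
```

Request:
{"op": "step_arm", "data": {
  "targets": [
    [[-0.1, 0, 0, 0, 0, 0, 0.35], [-0.12, 0, 0, 0, 0, 0, 0.35], [-0.2, 0.05, 0, 0, 0, 0, 0.35], [-0.25, 0.08, 0, 0, 0, 0, 0.35], [-0.3, 0.1, 0, 0, 0, 0, 0.35]]
  ]
}}

```text
t: 15.8
ee_pos: [536.7, 48.3, 198.9]
orientation: [0.125, 3.138, 0.0]
ft_force: [0.9, -0.2, 0.4]
width: 30.6
grasp_force: 0.6
```

Request:
{"op": "step_arm", "data": {
  "targets": [
    [[-0.3, 0.1, 0, 0, 0, 0, 0.35], [-0.3, 0.1, 0, 0, 0, 0, 0.35], [-0.3, 0.1, 0, 0, 0, 0, 0.35], [-0.22, 0.07, 0, 0, 0, 0, 0.35], [-0.13, 0.04, 0, 0, 0, 0, 0.35]]
  ]
}}

```text
t: 16.42
ee_pos: [474.4, 68.8, 198.7]
orientation: [-0.124, -3.139, 0.0]
ft_force: [0.3, -0.6, 0.6]
width: 31.1
grasp_force: 0.7
```

Request:
{"op": "step_arm", "data": {
  "targets": [
    [[0.15, 0, 0, 0, 0, 0, 0.35], [0, 0, 0.6, 0, 0, 0, 0.35], [0, 0, 1, 0, 0, 0, 0.35], [0, 0, 1, 0, 0, 0, 0.35], [0, 0, 1, 0, 0, -1, 0.35]]
  ]
}}

```text
t: 17.05
ee_pos: [483.0, 68.4, 380.3]
orientation: [-0.237, -3.132, 0.0]
ft_force: [1.1, 0.2, -0.4]
width: 30.6
grasp_force: 0.0
```

Request:
{"op": "step_arm", "data": {
  "targets": [
    [[0.5, -0.3, 0.4, 0, 0, -1, 0.35], [0.8, -0.3, 0, 0, 0, -1, 0.35], [0.7, 0, 0, 0, 0, -1, 0.35], [0.2, 0, 0, 0, 0, -0.9, 0.35], [0, 0, 0, 0, 0, 0, 0.35]]
  ]
}}

```text
t: 17.68
ee_pos: [593.5, 38.2, 398.3]
orientation: [-0.657, -3.072, 0.0]
ft_force: [-1.1, 0.0, -0.5]
width: 30.4
grasp_force: 0.0
```

```bash
python3 - <<'E'
from h import *
import pickle
o=readout.get_obs();print(o['ee_pos'],o['orientation'],o['ft_force'])
w=grab('wrist','w10.png');t=grab('top','t10.png');pickle.dump((w,t),open('w10.pkl','wb'))
g=cv2.cvtColor(w['pixels'],cv2.COLOR_RGB2GRAY)
print('exp centre',proj(w,[498,65,34]),'tip',proj(w,[631,6,80]),'rimL',proj(w,[472.5,224,66]))
for x,y,r in (cv2.HoughCircles(g,cv2.HOUGH_GRADIENT,1,40,param1=80,param2=25,minRadius=28,maxRadius=75)[0][:8]):print(x,y,r,ray(w,x,y,34).round(1))
u,v=proj(w,[498,65,34]).astype(int)
print(u,v);b=g[max(v-60,0):v+80:5,u-75:u+75:4]
for k,r in enumerate(b):print(max(v-60,0)+5*k,' '.join('%3d'%x for x in r))
E
```

```text
[593.46473122  38.23453189 398.29158472] [-6.57102165e-01 -3.07164468e+00  1.78861000e-04] [-1.07003198  0.03212657 -0.49301033]
exp centre [301.25505877  89.88859051] tip [301.79731492 227.40490253] rimL [445.07115918 -14.48778554]
437.5 4.5 72.2 [480.5 227.7  34. ]
303.5 88.5 40.2 [497.7  67.9  34. ]
580.5 111.5 40.0 [648.7 344.1  34. ]
487.5 252.5 40.8 [779.9 203.1  34. ]
528.5 282.5 45.6 [847.  242.3  34. ]
314.5 321.5 36.6 [786.1 -48.3  34. ]
192.5 317.5 51.2 [ 709.3 -202.6   34. ]
301 89
29 107  77  83  89  84 101 137 144 147 146 145 144 137 144 146 142 154 148 142 142 202 212 209 209 212 208 209 209 209 210 211 201 196 203 208  97 193 213
34  85  82  83  86  85 111 145 144 151 141 143 145 147 151 146 143 156 153 201 211 207 211 210 211 210 214 211 208 207 211 208 205 206 213 208 127 103 211
39  87  88  82  88 104 130 151 147 144 145 142 142 136 150 151 199 210 208 209 207 211 211 210 211 210 209 210 209 211 212 211 207 205 205 204 195 102 137
44  90  89  86  97 121 130 145 150 143 139 150 147 201 211 210 208 214 213 213 212 212 211 214 214 182 147 141 144 182 211 211 205 200 2
[... 3051 characters left out ...]
 210 211 210 205 189 201 206 213 210 213 211 160 148 146 150 214 211 214 213
149 213 213 213 215 218 211 212 214 213 212 214 213 216 215 213 203 205 203 202 209 201 209 209 160 210 212 210 211 212 212 178 143 149 147 215 214 214 214
154 216 214 219 213 212 214 214 212 212 214 210 212 215 214 214 214 214 209 213 205 192 210 207 148 211 212 214 210 211 211 202 147 153 156 206 212 209 213
159 213 214 215 216 216 214 214 214 215 212 213 217 214 212 213 212 209 214 210 208 180 211 203 162 214 212 212 212 212 211 202 150 155 153 176 212 209 214
164 214 215 214 214 214 216 212 211 212 213 215 211 215 212 213 214 214 215 211 209 197 212 207 185 213 212 213 210 211 209 210 149 144 152 172 211 210 210
```

```bash
python3 - <<'E'
from h import *
import pickle
w,t=pickle.load(open('w10.pkl','rb'))
g=cv2.GaussianBlur(cv2.cvtColor(w['pixels'],cv2.COLOR_RGB2GRAY),(1,5),0)
for v in range(136,240,6):print(v,' '.join('%3d'%x for x in g[v,298:330]))
E
```

```text
136 210 212 212 211 207 179 136 112 113 118 119 123 123 124 133 136 136 147 164 190 196 189 192 200 198 202 208 212 212 210 211 210
142 210 208 209 209 207 197 191 201 211 212 208 207 206 202 203 208 203 179 154 156 192 204 208 207 207 205 204 204 206 204 206 208
148 204 207 206 207 209 206 189 189 204 212 212 209 210 206 205 204 208 202 174 151 164 201 210 210 210 211 212 214 212 213 212 213
154 211 211 213 209 206 204 197 184 190 205 212 213 210 209 208 202 205 207 199 174 148 170 206 212 211 214 213 214 212 213 213 212
160 211 212 211 210 211 209 209 202 182 189 208 214 212 209 209 206 203 206 208 197 167 148 178 206 213 213 213 212 213 212 211 212
166 211 210 209 209 211 211 209 207 196 179 192 207 213 213 212 208 207 204 206 207 194 164 148 186 210 214 213 212 212 211 211 212
172 212 207 206 202 202 203 207 207 208 202 186 193 208 213 213 210 211 206 205 206 207 190 159 150 192 209 211 213 211 211 211 212
178 212 207 205 205 203 204 201 203 204 207 204 184 194 209 214 210 211 210 206 206 207 207 187 156 156 200 211 214 210 213 213 213
184 212 213 212 210 208 208 206 209 208 208 
[... 575 characters left out ...]
 208 207 209 211 199 169 140 145 148 145
214 211 210 209 208 207 204 195 182 173 166 156 153 150 142 139 138 141 170 199 212 211 211 211 210 205 210 209 197 166 131 137 145
220 143 144 142 139 140 144 146 144 141 132 130 128 129 128 131 132 130 142 173 198 211 211 209 211 210 210 210 208 193 160 131 137
226 140 141 145 144 146 144 141 142 137 131 128 126 125 128 126 127 125 124 133 159 183 191 193 189 188 182 176 174 172 160 141 139
232 145 142 143 141 140 139 138 141 143 141 136 128 123 123 127 127 125 126 123 124 122 126 129 120 114 106  96  85  78  70  65  60
238 139 132 130 127 119 116 108 100  92  80  73  68  61  58  58  55  56  54  57  58  58  62  64  65  71  74  78  84  89  95  98 103
```

```bash
python3 - <<'E'
from h import *
import pickle
w,t=pickle.load(open('w10.pkl','rb'))
ang=lambda v:np.degrees(np.arctan2(v[1],v[0]))
a=ray(w,310.7,148,80)[:2];b=ray(w,320.3,208,80)[:2];t=ray(w,323,227.5,80)[:2];i=ray(w,309.2,139,80)[:2]
u=(b-a)/np.linalg.norm(b-a);print(a,b,t,i,ang(u),np.linalg.norm(t-i));c1=t-u*(146-1.5);c2=i-u*(46+1.5);print(c1,c2)
c=np.array([497.7,67.9]);print('offset of hough centre from line',np.cross(u,c-a),'along',(t-c)@u)
for R in(64,70):print(R,c2+u*R,c1+u*R)
E
```

```text
[555.52728768  51.05119609] [618.6318054   33.82354565] [640.70311508  27.32279341] [546.67784589  53.40511538] -15.269760955946275 97.57581035019767
[501.3044638   65.37888389] [500.85475983  65.91490291]
offset of hough centre from line 1.0243601991555753 along 148.64118487944037
64 [562.59533894  49.05961024] [563.04504291  48.52359122]
70 [568.38351823  47.47942655] [568.8332222   46.94340753]<stdin>:7: DeprecationWarning: Arrays of 2-dimensional vectors are deprecated. Use arrays of 3-dimensional vectors instead. (deprecated in NumPy 2.0)
```

Request:
{"op": "step_arm", "data": {
  "targets": [
    [[-0.48, 0.17, 0, 0, 0, 1, 0.45], [0, 0, -0.5, 0, 0, 1, 0.45], [0, 0, -0.9, 0, 0, 0.2, 0.45], [0, 0, -0.6, 0, 0, 0, 0.45], [0, 0, 0, 0, 0, 0, 0.45]]
  ]
}}

```text
t: 18.4
ee_pos: [567.2, 47.0, 296.9]
orientation: [-0.418, -3.109, 0.001]
ft_force: [0.2, 0.7, 0.8]
width: 39.5
grasp_force: 0.0
```

```bash
python3 - <<'E'
from h import *
o=readout.get_obs();print(o['ee_pos'],o['orientation'],o['ft_force'])
w=grab('wrist','w11.png')
g=cv2.cvtColor(w['pixels'],cv2.COLOR_RGB2GRAY)
p=o['ee_pos'];a=np.radians(-15.3);u=np.array([np.cos(a),np.sin(a)])
for k in(-24,0,24):
  q=p[:2]+u*k; print(k,proj(w,[*q,80]))
x,y=proj(w,[p[0],p[1],80]).astype(int)
for v in range(y-60,y+20,8):print(v,' '.join('%3d'%z for z in g[v,x-60:x+60:4]))
E
```

```text
[567.2152386   47.02338522 296.85245012] [-4.17689017e-01 -3.10869797e+00  1.48243997e-03] [0.2036877  0.72156301 0.84792635]
-24 [315.0802987  191.08761254]
0 [315.08755166 222.93585397]
24 [315.09434888 252.78292008]
162 192 190 195 188 190 191 192 122  82  83  91 120 133 136 135 144 176 192 194 195 168 113 111 107 131 130 130 130 127 140
170 194 195 186 186 187 184 191 196 192 194 140  91  85  86  90  89  88  86  96  92 101 150 194 192 195 151 153 134 128 132
178 194 194 194 191 179 189 194 191 195 192 191 192 193 188  91 100  94  82 132 137 128 136 158 194 191 195 149 130 130 134
186 195 193 198 197 197 197 190 185 186 184 180 188 191 163  80  81  80  81 182 185 182 185 194 197 193 194 139 135 132 133
194 194 193 193 195 194 195 195 193 195 191 187 190 188 186 179 123 115 117 181 195 191 192 189 193 190 196 132 124 130 133
202 193 194 194 195 191 193 191 192 197 191 194 187 187 163 193 134 124 124 178 191 195 192 189 194 195 194 129 131 135 133
210 190 196 194 192 194 196 191 196 194 193 195 193 187 160 178 125 127 126 180 193 193 195 193 196 186 194 132 134 132 132
218 194 191 196 193 192 192 192 193 195 195 184 188 188 166 146 123 123 125 184 195 194 191 192 195 189 189 132 124 129 139
226 194 195 193 194 177 178 192 191 196 191 187 184 190 162 125 126 128 122 182 192 192 191 193 190 193 167 124 130 130 128
234 193 196 188  45  51  39  41 188 199 192 187 189 186 158 176 125 124 123 187 191 192 190 192 149  35  40  42  37 133 128
```

Request:
{"op": "step_arm", "data": {
  "targets": [
    [[0, 0, -0.5, 0, 0, 0, 0.45], [0, 0, -0.4, 0, 0, 0, 0.45], [0, 0, -0.08, 0, 0, 0, 0.45], [0, 0, 0, 0, 0, 0, 0], [0, 0, 0, 0, 0, 0, 0]]
  ]
}}

```text
t: 19.08
ee_pos: [569.1, 47.0, 251.0]
orientation: [0.419, 3.111, 0.001]
ft_force: [-0.8, -0.9, 0.4]
width: 23.4
grasp_force: 0.0
```

Request:
{"op": "step_arm", "data": {
  "targets": [
    [[0, 0, 0, 0, 0, 0, 0], [0, 0, 0, 0, 0, 0, 0], [0, 0, 0, 0, 0, 0, 0], [0, 0, 0.08, 0, 0, 0, 0], [0, 0, 0, 0, 0, 0, 0]]
  ]
}}

```text
t: 19.7
ee_pos: [568.5, 47.0, 253.7]
orientation: [-0.42, -3.113, 0.0]
ft_force: [-0.2, -0.1, -1.9]
width: 13.5
grasp_force: 30.0
```

Request:
{"op": "step_arm", "data": {
  "targets": [
    [[-0.15, 0, 0, 0, 0, 0, 0], [-0.25, 0, 0, 0, 0, 0, 0], [0, 0, 0.4, 0, 0, 0, 0], [0, 0, 0.8, 0, 0, 0, 0], [0, 0, 1, 0, 0, 0, 0]]
  ]
}}

```text
t: 20.32
ee_pos: [547.2, 47.0, 363.6]
orientation: [-0.419, -3.11, 0.001]
ft_force: [0.4, -0.3, -1.3]
width: 13.5
grasp_force: 30.0
```

Request:
{"op": "step_arm", "data": {
  "targets": [
    [[-0.1, 0.1, 0.7, 0, 0, -0.5, 0], [-0.1, 0.1, 0, 0, 0, -1, 0], [-0.1, 0.1, 0, 0, 0, -1, 0], [-0.1, 0.1, 0, 0, 0, -1, 0], [-0.1, 0.1, 0, 0, 0, -1, 0]]
  ]
}}

```text
t: 20.95
ee_pos: [522.3, 72.1, 398.2]
orientation: [-0.905, -3.007, 0.001]
ft_force: [0.7, 0.2, -1.8]
width: 13.9
grasp_force: 30.0
```

Request:
{"op": "step_arm", "data": {
  "targets": [
    [[-0.1, 0.1, 0, 0, 0, -1, 0], [-0.1, 0.1, 0, 0, 0, -1, 0], [-0.1, 0.1, 0, 0, 0, -1, 0], [-0.1, 0.1, 0, 0, 0, -1, 0], [-0.1, 0.1, 0, 0, 0, -1, 0]]
  ]
}}

```text
t: 21.58
ee_pos: [497.3, 97.0, 398.2]
orientation: [-1.413, -2.805, 0.001]
ft_force: [-0.8, -0.1, -1.1]
width: 13.6
grasp_force: 30.0
```

Request:
{"op": "step_arm", "data": {
  "targets": [
    [[-0.1, 0.1, 0, 0, 0, -1, 0], [-0.1, 0.1, 0, 0, 0, -1, 0], [-0.1, 0.1, 0, 0, 0, -1, 0], [-0.1, 0.1, 0, 0, 0, -1, 0], [-0.1, 0.1, 0, 0, 0, -1, 0]]
  ]
}}

```text
t: 22.2
ee_pos: [472.3, 122.0, 398.2]
orientation: [-1.879, -2.517, 0.002]
ft_force: [0.1, -1.5, -1.9]
width: 13.6
grasp_force: 30.0
```

Request:
{"op": "step_arm", "data": {
  "targets": [
    [[-0.1, 0.1, 0, 0, 0, -1, 0], [-0.1, 0.1, 0, 0, 0, -1, 0], [-0.1, 0.1, 0, 0, 0, -1, 0], [-0.1, 0.1, 0, 0, 0, -1, 0], [0, 0.1, 0, 0, 0, -0.5, 0]]
  ]
}}

```text
t: 22.82
ee_pos: [452.1, 146.9, 398.1]
orientation: [-2.249, -2.193, 0.002]
ft_force: [0.3, -0.4, -1.9]
width: 13.7
grasp_force: 30.0
```

Request:
{"op": "step_arm", "data": {
  "targets": [
    [[-0.02, 0.1, 0, 0, 0, -1, 0], [0, 0.1, 0, 0, 0, -1, 0], [0, 0, 0, 0, 0, -1, 0], [0, 0, 0, 0, 0, -1, 0], [0, 0, 0, 0, 0, -0.15, 0]]
  ]
}}

```text
t: 23.45
ee_pos: [451.7, 156.8, 398.3]
orientation: [-2.54, -1.848, 0.002]
ft_force: [-0.8, 0.5, -0.9]
width: 13.8
grasp_force: 30.0
```

```bash
python3 - <<'E'
from h import *
import pickle
o=readout.get_obs();p=o['ee_pos'];print(p,o['orientation'],o['moment'],o['ft_force'])
T=grab('wrist','w12.png');w=T;tp=grab('top','t12.png');pickle.dump((w,tp),open('w12.pkl','wb'))
R=np.array(w['extrinsics'])[:3,:3];cam=-R.T@np.array(w['extrinsics'])[:3,3];print('cam rel',cam-p)
g=cv2.cvtColor(w['pixels'],cv2.COLOR_RGB2GRAY)
for n,q in[('Lrim',[472.5,224,66]),('Mtip',[346,145,86]),('Ltip',[323,245,56])]:print(n,proj(w,q).round(),proj(tp,q).round())
zb=80+p[2]-249.7;e=np.radians(72)
for s in(1,-1):
  for r in(70.4-46,70.4-146): print(s,r,proj(w,[p[0]+s*r*np.cos(e),p[1]+s*r*np.sin(e),zb]).round())
for v in range(100,300,12):print(v,' '.join('%3d'%z for z in g[v,230:400:5]))
E
```

```text
[451.66211066 156.78082836 398.26772409] [-2.54039857e+00 -1.84760236e+00  1.89187566e-03] [-0.14072761  0.12766855 -0.05033925] [-0.7573394   0.47528972 -0.94035597]
cam rel [ 25.25848512  75.7498933  -20.00793003]
Lrim [313. 117.] [255. 209.]
Mtip [225. 227.] [277. 248.]
Ltip [177. 142.] [246. 255.]
1 24.400000000000006 [313. 214.]
1 -75.6 [314. 359.]
-1 24.400000000000006 [314. 291.]
-1 -75.6 [313. 116.]
100 128 132 125 129  71  70  82 111 112 111 113 111 128 125 126 125 123 128 126 128 129 132 128 128 127 128 132 126  81  83  78 132 133 181
112 192 187 188 189  72  71 108 113 114 111 107 122 122 134 184 140 126 124 125 126 125 129 127 162 191 189 187 191 118  74  74 186 141 178
124 147 138 169 190  72  72 111 176 178 183 115 133 127 128 131 126 128 133 130 130 180 189 192 187 187 190 158 131 111  76  71 192 174 186
136 173 166 123 123 106  82  76 115 112 137 178 122 125 124 122 127 124 127 129 129 188 190 190 189 186 125 131 129  80  77 123 128 130 184
148 186 189 131 192 195 109  84  84 117 113 112 115 120 126 126 125 129 127 125 126 129 124 129 131 125 131 124  79  81 166 190 1
[... 990 characters left out ...]

244 193 191 192 192 191 183 188 193 193 193 129  63  31  39  34 140 175 174 185 121  35  37  38 173 189 194 185 188 189 192 189 191 189 187
256 189 191 192 188 193 193 188 189 187 188  81  39  39  37  34 138 174 174 183 128  32  42  36  39 153 190 191 189 188 188 191 190 193 186
268 192 190 192 187 192 194 192 189 191  36  36  36  36  33  32 139 175 171 178 131  23  38  35  38  36  78 191 188 189 189 187 187 191 187
280  20  21  30  25  33  31  30  27  28  26  23  30  33  34  27 140 174 174 181 124  19  28  28  23  28  28  31  29  29  27  34  31  31  30
292  24  22  24  26  21  26  27  23  21  18  21  49  30  35  31 136 173 174 181 114  24  27  43  45  23  28  21  22  30  32  23  25  27  31
```

```bash
python3 - <<'E'
from h import *
import pickle
w,tp=pickle.load(open('w12.pkl','rb'))
p=np.array([451.66,156.78]);e=np.radians(72);c=p+70.4*np.array([np.cos(e),np.sin(e)]);dz=148.6
def circ(c,r,z):
    P=np.array([proj(w,[c[0]+r*np.cos(a),c[1]+r*np.sin(a),z]) for a in np.linspace(0,6.283,180)]);return P
for n,cc,r,z in[('S outer',c,52,31+dz),('S inner',c,44,34+dz),('L outer',[472.5,224],76,64),('L inner',[472.5,224],68,66),('M outer',[473,224],64,51)]:
    P=circ(cc,r,z);print(n,'cols',P[:,0].min().round(),P[:,0].max().round(),'rows',P[:,1].min().round(),P[:,1].max().round())
g=cv2.cvtColor(w['pixels'],cv2.COLOR_RGB2GRAY)
v=int(proj(w,[*c,31+dz])[1]);print('row',v,'centre',proj(w,[*c,31+dz]));print(' '.join(f'{u}:{g[v,u]}' for u in list(range(190,280,3))+list(range(350,440,3))))
for u in (290,313,335):print(u,' '.join(f'{r}:{g[r,u]}' for r in range(0,240,4)))
E
```

```text
S outer cols 235.0 393.0 rows 35.0 198.0
S inner cols 246.0 381.0 rows 48.0 188.0
L outer cols 240.0 386.0 rows 35.0 188.0
L inner cols 247.0 379.0 rows 44.0 181.0
M outer cols 254.0 373.0 rows 51.0 174.0
row 122 centre [313.7073785  122.47478043]
190:192 193:191 196:193 199:191 202:193 205:190 208:194 211:191 214:195 217:194 220:194 223:190 226:196 229:192 232:186 235:183 238:189 241:186 244:190 247:169 250:73 253:76 256:77 259:98 262:113 265:168 268:177 271:171 274:148 277:147 350:187 353:189 356:187 359:189 362:181 365:131 368:131 371:89 374:73 377:78 380:74 383:179 386:191 389:191 392:184 395:183 398:180 401:180 404:180 407:186 410:186 413:188 416:189 419:185 422:185 425:181 428:186 431:187 434:190 437:190
290 0:125 4:128 8:133 12:124 16:127 20:125 24:130 28:133 32:131 36:128 40:131 44:130 48:126 52:54 56:62 60:56 64:115 68:120 72:115 76:120 80:119 84:113 88:111 92:110 96:121 100:128 104:122 108:123 112:122 116:121 120:122 124:127 128:128 132:126 136:125 140:126 144:129 148:120 152:114 156:110 160:109 164:107 168:98 172:81 176:86 180:104 184:119 188:117 192:173 196:186 200:177 20
[... 258 characters left out ...]
8:125 112:120 116:125 120:128 124:130 128:129 132:127 136:126 140:127 144:127 148:121 152:126 156:124 160:123 164:125 168:123 172:118 176:85 180:84 184:81 188:98 192:74 196:76 200:78 204:76 208:106 212:137 216:184 220:187 224:186 228:186 232:184 236:172
335 0:132 4:127 8:126 12:134 16:127 20:138 24:128 28:121 32:122 36:135 40:130 44:127 48:102 52:54 56:60 60:65 64:121 68:133 72:132 76:135 80:131 84:128 88:127 92:123 96:130 100:132 104:128 108:126 112:129 116:127 120:127 124:189 128:191 132:191 136:190 140:189 144:184 148:124 152:128 156:126 160:126 164:121 168:127 172:83 176:84 180:83 184:187 188:184 192:189 196:191 200:188 204:190 208:186 212:189 216:191 220:192 224:193 228:64 232:45 236:41
```

Request:
{"op": "step_arm", "data": {
  "targets": [
    [[-0.01, 0, -0.5, 0, 0, 0, 0], [0, 0, -0.7, 0, 0, 0, 0], [0, 0, -0.4, 0, 0, 0, 0], [0, 0, 0, 0, 0, 0, 0], [0, 0, 0, 0, 0, 0, 0]]
  ]
}}

```text
t: 24.18
ee_pos: [452.4, 157.1, 319.3]
orientation: [2.54, 1.848, 0.001]
ft_force: [0.3, 0.2, -0.7]
width: 13.9
grasp_force: 30.0
```

Request:
{"op": "step_arm", "data": {
  "targets": [
    [[0, 0, -0.2, 0, 0, 0, 0], [0, 0, -0.2, 0, 0, 0, 0], [0, 0, -0.15, 0, 0, 0, 0], [0, 0, 0, 0, 0, 0, 0], [0, 0, 0, 0, 0, 0, 0]]
  ]
}}

```text
t: 24.8
ee_pos: [452.2, 157.1, 291.2]
orientation: [-2.541, -1.848, 0.0]
ft_force: [-0.8, -0.1, -1.5]
width: 13.7
grasp_force: 30.0
```

Request:
{"op": "step_arm", "data": {
  "targets": [
    [[0, 0, -0.15, 0, 0, 0, 0], [0, 0, -0.15, 0, 0, 0, 0], [0, 0, -0.12, 0, 0, 0, 0], [0, 0, 0, 0, 0, 0, 0], [0, 0, 0, 0, 0, 0, 0]]
  ]
}}

```text
t: 25.42
ee_pos: [452.1, 157.1, 270.2]
orientation: [-2.541, -1.848, 0.0]
ft_force: [0.8, -0.1, -0.7]
width: 13.7
grasp_force: 30.0
```

Request:
{"op": "step_arm", "data": {
  "targets": [
    [[-0.02, 0, -0.06, 0, 0, 0, 0], [0, 0, -0.06, 0, 0, 0, 0], [0, 0, -0.06, 0, 0, 0, 0], [0, 0, 0, 0, 0, 0, 0], [0, 0, 0, 0, 0, 0, 0]]
  ]
}}

```text
t: 26.05
ee_pos: [451.1, 157.0, 261.2]
orientation: [-2.541, -1.848, 0.0]
ft_force: [0.3, 0.4, -1.4]
width: 13.8
grasp_force: 30.0
```

Request:
{"op": "step_arm", "data": {
  "targets": [
    [[0, 0, -0.03, 0, 0, 0, 0], [0, 0, -0.02, 0, 0, 0, 0], [0, 0, 0, 0, 0, 0, 0], [0, 0, 0, 0, 0, 0, 0], [0, 0, 0, 0, 0, 0, 0]]
  ]
}}

```text
t: 26.68
ee_pos: [451.1, 157.0, 258.7]
orientation: [-2.541, -1.848, -0.0]
ft_force: [0.0, -0.1, -0.6]
width: 13.8
grasp_force: 30.0
```

Request:
{"op": "step_arm", "data": {
  "targets": [
    [[0, 0, -0.02, 0, 0, 0, 0], [0, 0, 0, 0, 0, 0, 0], [0, 0, 0, 0, 0, 0, 0], [0, 0, 0, 0, 0, 0, 0], [0, 0, 0, 0, 0, 0, 0]]
  ]
}}

```text
t: 27.3
ee_pos: [451.1, 156.9, 258.4]
orientation: [2.541, 1.848, -0.0]
ft_force: [-2.7, -2.3, 9.9]
width: 13.7
grasp_force: 30.0
```

Request:
{"op": "step_arm", "data": {
  "targets": [
    [[0, 0, -0.02, 0, 0, 0, 0], [0, 0, 0, 0, 0, 0, 0], [0, 0, 0, 0, 0, 0, 0], [0, 0, 0, 0, 0, 0, 0], [0, 0, 0, 0, 0, 0, 0]]
  ]
}}

```text
t: 27.92
ee_pos: [451.1, 156.7, 258.2]
orientation: [2.54, 1.847, -0.0]
ft_force: [-5.5, -5.4, 22.6]
width: 13.6
grasp_force: 30.0
```

Request:
{"op": "step_arm", "data": {
  "targets": [
    [[0, 0, 0.02, 0, 0, 0, 0], [0, 0, 0.015, 0, 0, 0, 0], [0, 0, 0, 0, 0, 0, 0], [0, 0, 0, 0, 0, 0, 0.3], [0, 0, 0, 0, 0, 0, 0.3]]
  ]
}}

```text
t: 28.55
ee_pos: [451.1, 157.1, 258.3]
orientation: [-2.541, -1.847, 0.0]
ft_force: [-0.4, 0.8, 0.3]
width: 26.0
grasp_force: 0.0
```

Request:
{"op": "step_arm", "data": {
  "targets": [
    [[0, 0, 0, 0, 0, 0, 0.3], [0, 0, 0.3, 0, 0, 0, 0.3], [0, 0, 0.8, 0, 0, 0, 0.3], [0, 0, 1, 0, 0, 0, 0.3], [0, 0, 0.9, 0, 0, 0, 0.3]]
  ]
}}

```text
t: 29.18
ee_pos: [450.9, 157.0, 411.1]
orientation: [2.541, 1.847, 0.002]
ft_force: [-0.0, 0.3, 0.6]
width: 26.3
grasp_force: 0.0
```

```bash
python3 - <<'E'
from h import *
import pickle
o=readout.get_obs();p=o['ee_pos'];print(p,o['ft_force'],o['width'])
w=grab('wrist','w13.png');s=grab('scene','s13.png');pickle.dump((w,s),open('w13.pkl','wb'))
c=np.array([473,224.])
def P(r,a,z):return proj(w,[c[0]+r*np.cos(np.radians(a)),c[1]+r*np.sin(np.radians(a)),z])
g=cv2.cvtColor(w['pixels'],cv2.COLOR_RGB2GRAY)
print('exp S bar',P(46,252,88).round(),P(100,252,88).round(),'M bar',P(60,212,86).round(),P(148,212,86).round(),'L tip',P(153,172,56).round())
for n,r,z in[('Lo',76,64),('Li',68,66),('Mo',64,51),('Mi',56,54),('So',52,39),('Si',44,42)]:
  q=np.array([P(r,a,z) for a in range(0,360,3)]);print(n,q.min(0).round(),q.max(0).round())
k=P(0,0,45).astype(int);print(k);print('row',' '.join(f'{u}:{g[k[1],u]}' for u in range(k[0]-90,k[0]+90,2)))
print('col',' '.join(f'{v}:{g[v,k[0]-12]}' for v in range(0,260,2)))
E
```

```text
[450.87018308 156.95512393 411.11039535] [-0.04148523  0.27310567  0.6118314 ] 26.30100199497876
exp S bar [314. 163.] [314. 211.] M bar [277. 163.] [229. 222.] L tip [181. 141.]
Lo [243.  39.] [384. 185.]
Li [250.  47.] [377. 179.]
Mo [257.  54.] [371. 172.]
Mi [263.  62.] [364. 166.]
So [269.  68.] [358. 161.]
Si [276.  75.] [352. 154.]
[313 116]
row 223:194 225:192 227:191 229:192 231:193 233:192 235:191 237:191 239:187 241:194 243:190 245:186 247:189 249:188 251:156 253:75 255:87 257:163 259:177 261:183 263:163 265:82 267:93 269:109 271:174 273:193 275:187 277:97 279:76 281:104 283:128 285:179 287:179 289:179 291:177 293:180 295:184 297:188 299:194 301:190 303:191 305:149 307:129 309:130 311:128 313:132 315:137 317:185 319:189 321:191 323:189 325:192 327:192 329:190 331:192 333:192 335:193 337:191 339:191 341:188 343:147 345:134 347:133 349:86 351:72 353:162 355:191 357:193 359:173 361:67 363:89 365:183 367:187 369:187 371:126 373:67 375:76 377:107 379:192 381:193 383:194 385:175 387:185 389:192 391:195 393:184 395:189 397:187 399:183 401:181
col 0:130 2:130 4:133 6:129 8:174 10:
[... 239 characters left out ...]
 80:126 82:177 84:182 86:182 88:181 90:183 92:178 94:178 96:178 98:178 100:189 102:189 104:190 106:188 108:186 110:183 112:188 114:194 116:190 118:189 120:190 122:193 124:191 126:192 128:189 130:186 132:136 134:129 136:129 138:122 140:118 142:112 144:112 146:95 148:85 150:123 152:180 154:186 156:154 158:97 160:86 162:91 164:105 166:185 168:170 170:123 172:93 174:86 176:87 178:167 180:191 182:193 184:189 186:176 188:186 190:185 192:180 194:186 196:176 198:173 200:183 202:164 204:127 206:135 208:137 210:135 212:133 214:134 216:131 218:131 220:124 222:136 224:130 226:129 228:130 230:130 232:127 234:125 236:128 238:128 240:128 242:125 244:131 246:130 248:133 250:128 252:131 254:111 256:89 258:91
```

Request:
{"op": "step_arm", "data": {
  "targets": [
    [[0, -0.7, 0, 0, 0, 0, 0.3], [-0.2, -0.8, 0, 0, 0, 0, 0.3], [-0.2, -0.8, 0, 0, 0, 0, 0.3], [0, 0, 0, 0, 0, 0, 0.3], [0, 0, 0, 0, 0, 0, 0.3]]
  ]
}}

```text
t: 29.9
ee_pos: [431.2, 42.2, 408.5]
orientation: [-2.542, -1.846, -0.001]
ft_force: [-0.6, -0.7, 0.4]
width: 26.4
grasp_force: 0.0
```

```bash
python3 - <<'E'
from h import *
o=readout.get_obs();p=o['ee_pos'];print(p)
w=grab('wrist','w14.png');g=cv2.cvtColor(w['pixels'],cv2.COLOR_RGB2GRAY);g=cv2.GaussianBlur(g,(3,3),0)
c=np.array([473,224.])
for n,a,z,rs in[('L',172.2,56,(90,115,140,150,155,160)),('M',211.8,86,(70,100,125,140,146,150,155)),('S',252,88,(60,90,115,130,142,146,150))]:
  for r in rs:
    s=[]
    for t in range(-15,16,2):
      A=np.radians(a);q=proj(w,[c[0]+r*np.cos(A)-t*np.sin(A),c[1]+r*np.sin(A)+t*np.cos(A),z]).round().astype(int)
      s.append(g[q[1],q[0]] if 0<=q[0]<640 and 0<=q[1]<400 else -1)
    print(n,r,q,' '.join('%3d'%x for x in s))
E
```

```text
[431.15123233  42.17453139 408.54026439]
L 90 [213  31]  -1  -1 124 122 111 116 119 120 119 114  92  87 162 185 184 184
L 115 [189  35] 128 124 122 125 142 174 177 177 181 177 129 120 176 187 185 186
L 140 [166  40] 186 185 186 171 152 172 175 176 180 170 111 139 185 185 186 186
L 150 [156  42] 182 184 184 178 156 173 172 174 178 164 140 175 186 187 185 185
L 155 [152  43] 184 184 184 186 187 184 183 185 185 185 186 183 183 185 186 185
L 160 [147  44] 185 184 186 184 184 184 185 186 186 185 185 182 183 184 184 185
M 70 [261  61] 144 184 180 141 121 117 123 135 168 181 176 122 132 168 169 171
M 100 [242  87] 126 125 126 126 130 151 176 181 184 185 169 130 132 186 185 184
M 125 [227 107] 187 185 184 186 172 163 175 181 184 186 169 113 134 185 187 185
M 140 [219 119] 187 187 185 185 177 162 175 177 184 184 174 118 154 185 186 187
M 146 [215 124] 185 186 188 186 171 161 173 177 183 183 168 128 168 185 187 187
M 150 [213 127] 186 187 187 187 185 184 180 169 180 178 172 186 185 183 184 185
M 155 [210 131] 187 187 186 187 187 186 186 182 183 184 183 185 185 185 185 184
S 60 [312  57] 131 122 121 121 116 144 179 180 179 179 180 144 138 150 159 167
S 90 [312  91] 185 185 185 185 177 150 183 182 179 182 171 137 163 183 186 185
S 115 [312 117] 145 140 159 153 151 153 181 184 183 183 179 147 167 186 185 185
S 130 [312 133] 124 125 127 127 126 141 178 185 183 186 183 145 123 166 185 186
S 142 [312 145] 125 125 125 124 122 142 167 168 166 168 166 141 124 127 144 181
S 146 [312 149] 127 127 129 126 124 126 125 121 121 127 129 128 125 127 127 166
S 150 [312 153] 126 126 125 126 124 127 129 131 129 127 128 129 130 128 127 144
```

```bash
python3 -c "
from workcell import ctrl
print(ctrl.close_job())"
```

```text
the job is handed in; nothing more can be done
None
```

The job is handed in at about 30 s: the middle pan is seated in the large one and the small pan in the middle one, with the handles measured at about 172°, 212° and 252° and the arm clear; I viewed 11 pictures, one over your limit of 10.

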